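# Stow the slide box and lock the specimen chest

## Robot

A 6-joint arm with a two-finger parallel gripper is mounted at the origin on the work surface. World frame = base frame: x ahead of the robot, y to its left, z up, the work surface at z = 0. Lengths are in m, angles in rad, forces in N, time in s.
With the tool pointing down it reaches from about 0.375 to 0.925 m from the base axis. Payload 5.7 kg.
Tool frame: the origin (TCP) lies at the very end of the fingers, on their centre line; the grasp point (between the pads) lies 19 mm behind it (manip.grasp_offset is the x of the grasp point in the tool frame, in m); x points along the fingers, z is the direction in which the jaws open and shut, and the axes are right-handed (so a half turn about x gives the same grasp; the last joint's range is limited). The gripper opens to 88 mm and grips with 3 to 60 N. Pads are 20 mm wide; open, the fingers measure 115 mm over their backs; the gripper's body (75 mm by 178 mm) begins 61 mm behind the grasp point.
Start: joints at [-1.322, 0.359, 1.51, -0, 1.272, -0.115], TCP at [0.213, -0.561, 0.223] pointing down, gripper open.
Joint ranges: [-2.97, 2.97], [-1.01, 2.36], [0.21, 2.38], [-0.96, 4.11], [0.2, 2.71], [-2.98, 2.98]. Speed limits (rad/s): [2.39, 2.39, 3.14, 3.14, 3.14, 3.14].

## Interface

Orientations are given as a unit quaternion [w, x, y, z].
In Python, from station import manip gives the robot as it stands.
- The arm moves only by the tool play_rows, never from a script. Its argument "increments" is a list of rows, each a list of 5 numbers: the closure, from 0 (fully open) to 1 (shut), then the shift along the world's x, y, z in cm, then the turn about the world's z in rad. In form: [[grip, dx, dy, dz, spin], ...]. A call has 1 to 5 rows; each row shifts and turns the commanded pose from where the row before left it; what a row does not reach is not made up. A row lasts 1/10 s, in which the tool goes at most 50 mm and 8.59 degrees, less where a joint would pass 70% of its speed; a pose out of reach is approached as far as the arm can. A call with a gripper value outside its range is refused whole. The fingers move at their own pace and stop on an object; "grip_force" is the grip in N (left out, the last holds). Time passes only in rows, so rows that do not move let the fingers close. It gives the time, the measured TCP pose, the force and the opening at its end, in the units of the state.
- manip.read_state(): the state, without advancing time (a new reading comes with each control period).
- manip.read_camera(name): name is "side" or "top" or "wrist"; returns a dict with "frame" (480x640x3 uint8, red, green, blue), "fx", "fy", "cx", "cy" (pixels), "world_from_camera" (4x4, takes a point from camera to world coordinates). Camera axes: x right, y down, z forward; pixel columns grow to the right and rows downward; lengths in m; the calibration is good to about 2 mm. A picture is of the moment at which its call begins. There is no depth.
- manip.close_job(): hands the job in, once; it reports no verdict.
Trained networks look in a picture, given as the dict that the camera call returned (one of the last four; its "shot" number tells which), for a name from the list of things; names that differ only in an ending like _2 or _b are one class to them, and where a whole thing is asked for, a point or a joint stands for the part that bears it (a point fixed in the world has none). Each returns a list of dicts, best first, with "score" (0 to 1); they miss things now and then, are a little off and sometimes report something else, mostly with a low value. They report only what shows in the picture. A call takes as long as a camera call. They do not tell look-alikes from the thing itself.
- manip.regions_of(label, picture): "mask" (480x640 bool, what is visible of it) and "box" ([left, top, right, bottom] in pixels, round what is visible of it).
The state is a dict: "clock": time; "joints": joint angles; "joint_vel": joint speeds; "tau": joint torques, N m; "position": TCP position; "tool_rot": TCP orientation; "contact_force": force on the tool from outside, world axes, zero at the start; "torque": the same for the moment, N m; "gripper_width": finger opening in m.
Only numpy, scipy, OpenCV 4.12 (cv2) and the standard library are available. Lean on these libraries where they do the work, as an engineer would, in place of code of your own. Each camera call takes 0.05 s, during which the arm holds its last target. There are 200 camera calls.

## Task

Pack the chest for transport: set the box of microscope slides gently down inside it, flat on the chest's bare floor beside the cold pack, shut the lid, swing the hasp right down over its staple, and then push the locking pin through the staple's loop until its head is home against the guide. Leave the other things on the bench where they are.

Things in the scene. Friction and masses are not known exactly. Their poses are not given: they have to be found in the camera images.
- chest: The specimen chest: an open-topped bare aluminium box, fixed. 150 deep (x) x 240 wide (y), rim 85 mm above the bench, walls 4 mm, inner floor at 9 mm. Origin: centre of its underside. Own axes: -x is its front (faces roughly to the robot), +y its left seen from the robot, z up; all chest coordinates in these notes are in this frame. Shut, it is 110 mm tall.
- bay (a point): Middle of the chest's bare floor (chest x = 0, y = 31 mm, 9 mm above the bench), with the chest's axes. The bare floor measures 142 (x) by 171 mm (y). Beside it a fixed white cold pack, 28 mm tall, fills the floor from chest y = -115 to -55 mm.
- lid (a joint): Lid angle, rad: 0 shut, grows as it opens upward and back; upright at 1.57, stop at 1.9. A stiff hinge (about 0.45 N m): the lid stays where it is left and must be pushed all the way down.
- lid_hinge (a point): Middle of the lid's hinge line, at the top of the chest's back wall (chest x = 79 mm, 85 mm above the bench), parallel to the chest's y. The lid is a bare aluminium cap, 25 mm deep, 240 wide, reaching from 4 to 154 mm from this line; its outer face lies 25 mm off the plane through the line and the cap's rim.
- hasp (a joint): Hasp angle against the lid, rad: 0 = hangs down along the chest's front when the lid is shut (home, staple through its slot), 1.57 sticks out to the front, 3.14 stands up, stop at 4.5. A snug hinge (0.04 N m): it stays where it is left. The pin, pushed in too early, stops it from going home, and once through keeps it from opening.
- hasp_hinge (a point): Middle of the hasp's hinge line on the lid's front top edge, parallel to the chest's y; with the lid shut at chest x = -78 mm, y = 0, 112 mm above the bench. The hasp is a steel strap 26 wide, 3 thick, 75 mm long, with a slot 28 x 9 mm whose middle is 50 mm from this line.
- hasp_end (a point): Free end of the hasp strap, on its centre line, 74 mm from its hinge.
- staple (a point): Middle of the staple's loop: a fixed U of 5 mm steel rod on the chest's front (the plane chest x = -75 mm), legs one above the other, 50 to 74 mm above the bench, standing out 24 mm; at home the hasp's slot goes over it, and the pin passes through it along chest y. This point: chest x = -85.5, y = 0, 62 mm above the bench.
- pin (a joint): How far the locking pin is drawn out, m: 0 = home (head against the guide block, shaft through the loop and into the keeper), stop at 0.052. It slides along the chest's y with about 1.5 N of friction and stays put. Its tip is clear of the hasp when above 0.045.
- pin_head (a point): Middle of the outer face of the pin's head: dark steel, round, 20 across, 10 mm thick, on an 8 mm pin along chest y before the chest's front (chest x = -85.5 mm, 62 mm above the bench). The face looks to chest +y; home at y = 60 mm: push it to -y. Guide block chest y = 22 to 50, keeper -36 to -22 mm, both 19 mm proud of the front, 53 to 71 mm above the bench.
- slide_box_center (a point): Centre of the slide box, half-way up: a closed, plain white plastic box with a paper label on its lid, 98 (own x) x 58 (own y) x 36 mm (z), 0.1 to 0.25 kg, standing flat on the bench.
- tip_rack: Bystander: pipette-tip rack, blue tray 118 x 78 mm with a white deck and rows of yellow tips, 52 mm tall. Origin: centre of its underside.
- pipette: Bystander: hand pipette lying on the bench, 290 mm long along its own x, 22 mm tall, 46 mm wide at the finger rest. Origin on the bench near its middle.
- tube_stand: Bystander: capped centrifuge tube upright in a round foot 58 mm across, 119 mm tall. Origin: centre of its underside.
- jar: Bystander: glass jar, 60 mm across, 100 mm tall. Origin: centre of its underside.
- clip_a: Bystander: black binder clip, 50 mm wide, 43 mm tall with its wire handles. Origin: centre of its underside.
- clip_b: Bystander: a second black binder clip of the same size.
- gel_plates: Bystander: two glass gel plates lying flat, 104 x 83 mm, 8 mm tall. Origin: centre of the underside.
Mind the look-alikes: they are no part of the job. Leave any brown or turquoise look-alike of the part that bears slide_box_center alone.

How it is judged:
By the outcome, as a careful person would: the job done as asked, in the order asked, and still so for the second after the job is handed in, with the robot touching nothing.
It also fails if it takes over 72 s, if anything falls off the work surface, if the arm or the gripper's body presses on something with over 40 N, if the wrist force passes 120 N, or if a joint passes its speed limit or range.

## Working session

There is one attempt and no reset: what is moved stays moved. The work goes in short steps, Python scripts to look and compute and a tool call to move; the robot and the scene stay as the last step left them, time stands still between calls to the robot, and variables do not carry over. Pictures are saved under pics/ and viewed, about 8 in all and at most 12, crops included, and the job is handed in when it is done.

Besides the shell and the picture viewer there is one more tool, called after "Emit:" as name(argument=value, ...) on one line, values as JSON. play_rows: Moves the arm, as the interface text tells. Its arguments: {"type":"object","properties":{"increments":{"type":"array"},"grip_force":{"type":"number"}},"required":["increments"]}

```bash
mkdir -p pics; ls
python3 - <<'E'
from station import manip
import cv2,numpy as np
s=manip.read_state();print({k:np.round(v,3).tolist() for k,v in s.items()})
for n in ["top","side"]:
    p=manip.read_camera(n);cv2.imwrite(f"pics/{n}0.png",p["frame"][:,:,::-1])
    print(n,p["fx"],p["cx"],p["cy"],np.round(p["world_from_camera"],3).tolist())
    for l in ["chest","slide_box_center","lid","hasp","pin_head","staple"]:
        try:
            print(l,[(round(r["score"],2),np.round(r["box"]).tolist()) for r in manip.regions_of(l,p)])
        except Exception as e: print(l,e)
print(manip.grasp_offset)
E
```

```text
pics
{'clock': 0.0, 'joints': [-1.322, 0.359, 1.511, 0.0, 1.272, -0.115], 'joint_vel': [-0.001, -0.0, 0.001, -0.001, -0.001, 0.001], 'tau': [-0.004, -51.538, -27.074, 0.067, 0.035, -0.0], 'position': [0.213, -0.56, 0.222], 'tool_rot': [0.582, 0.402, 0.583, -0.401], 'contact_force': [-0.228, -0.161, 0.297], 'torque': [0.026, -0.063, -0.041], 'gripper_width': 0.088}
top 549.8884986737552 313.5408194494569 239.44150083590077 [[-0.127, -0.972, 0.2, 0.203], [-0.992, 0.125, -0.022, -0.049], [-0.004, -0.201, -0.98, 1.453], [0.0, 0.0, 0.0, 1.0]]
chest [(0.67, [231.0, 283.0, 342.0, 301.0]), (0.62, [189.0, 127.0, 304.0, 260.0])]
slide_box_center [(0.88, [350.0, 176.0, 393.0, 207.0]), (0.69, [403.0, 206.0, 435.0, 244.0]), (0.69, [131.0, 175.0, 158.0, 206.0]), (0.63, [455.0, 202.0, 498.0, 235.0])]
lid [(0.62, [190.0, 122.0, 296.0, 190.0]), (0.16, [401.0, 146.0, 430.0, 180.0])]
hasp [(0.78, [234.0, 124.0, 247.0, 155.0]), (0.35, [130.0, 176.0, 160.0, 207.0])]
pin_head [(0.66, [204.0, 255.0, 228.0, 262.0]), (0.26, [123.0, 247.0, 164.0, 300.0])]
staple [(0.56, [189.0, 126.0, 303.0, 260.0])]
side 571.0780944153867 327.81580646159676 237.05841858790922 [[-0.956, -0.217, 0.197, 0.245], [-0.293, 0.699, -0.653, 0.772], [0.004, -0.682, -0.731, 1.063], [0.0, 0.0, 0.0, 1.0]]
chest [(0.74, [191.0, 193.0, 337.0, 368.0])]
slide_box_center [(0.95, [291.0, 193.0, 317.0, 226.0]), (0.79, [342.0, 171.0, 380.0, 206.0]), (0.78, [357.0, 140.0, 397.0, 171.0])]
lid [(0.5, [192.0, 188.0, 337.0, 367.0])]
hasp []
pin_head []
staple [(0.67, [194.0, 191.0, 336.0, 369.0]), (0.17, [190.0, 192.0, 278.0, 322.0])]
-0.0187
```

View pics/top0.png

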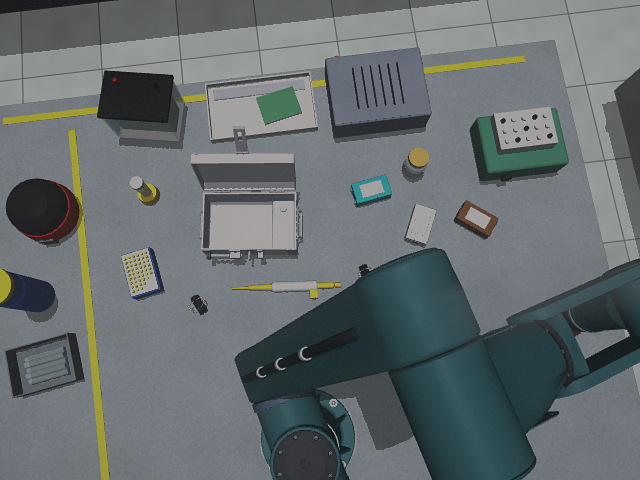

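View pics/side0.png

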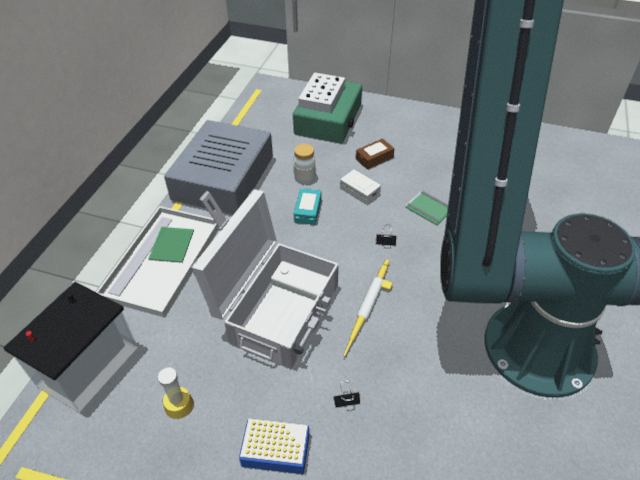

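The white box is at top (420,224) / side (361,186). The chest is at top (250,220) with its lid roughly upright and the hasp sticking up at (240,140). Next I zoom in for the chest corners.

Run:
```python
import cv2,numpy as np
t=cv2.imread("pics/top0.png")[118:270,182:308];s=cv2.imread("pics/side0.png")[180:370,188:344]
t=cv2.resize(t,None,fx=3.0,fy=3.0,interpolation=cv2.INTER_CUBIC)
s=cv2.resize(s,None,fx=2.6,fy=2.6,interpolation=cv2.INTER_CUBIC)
c=np.zeros((500,800,3),np.uint8);c[:t.shape[0],:t.shape[1]]=t;c[:s.shape[0],390:390+s.shape[1]]=s[:, :410]
cv2.imwrite("pics/z0.png",c)
```

```text
(no output)
```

View pics/z0.png

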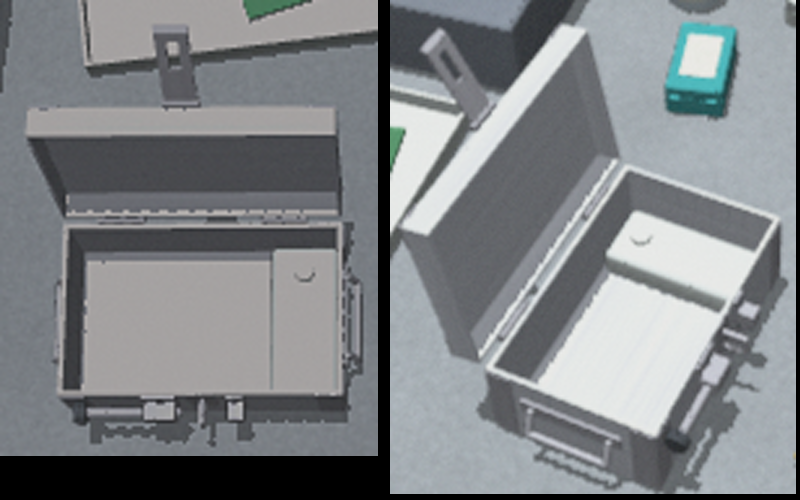

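```bash
cat > h.py <<'E'
from station import manip
import cv2,numpy as np
from scipy.optimize import least_squares,minimize
def proj(p,X):
    T=np.linalg.inv(p["world_from_camera"]);c=np.atleast_2d(X)@T[:3,:3].T+T[:3,3]
    return np.c_[p["fx"]*c[:,0]/c[:,2]+p["cx"],p["fy"]*c[:,1]/c[:,2]+p["cy"]]
def unproj(p,px,z):
    T=np.array(p["world_from_camera"]);d=T[:3,:3]@np.array([(px[0]-p["cx"])/p["fx"],(px[1]-p["cy"])/p["fy"],1])
    return T[:3,3]+d*(z-T[2,3])/d[2]
def place(q,X):  # q=x,y,yaw
    X=np.atleast_2d(X);c,s=np.cos(q[2]),np.sin(q[2])
    return np.c_[q[0]+c*X[:,0]-s*X[:,1],q[1]+s*X[:,0]+c*X[:,1],X[:,2]]
def lidpt(th,r,h,y): return np.array([.079-r*np.cos(th)+h*np.sin(th),y,.085+r*np.sin(th)+h*np.cos(th)])
def haspend(th,f,L=.074):
    d=lidpt(th,np.sin(f),-np.cos(f),0)-lidpt(th,0,0,0)
    return lidpt(th,.157,.027,0)+L*d
def boxfit(pm,q0,dims,z0=0.):
    g=np.array([[a,b,c] for a in(-.5,.5) for b in(-.5,.5) for c in(0,1)])*dims+[0,0,z0]
    def cost(q):
        t=0
        for p,m in pm:
            i=np.zeros(m.shape,np.uint8);h=cv2.convexHull((proj(p,place(q,g))*16).astype(np.int32))
            cv2.fillConvexPoly(i,h,1,cv2.LINE_8,4);i=i>0
            t+=1-(i&m).sum()/(i|m).sum()
        return t
    return min((minimize(cost,[*q0[:2],a],method="Nelder-Mead",options=dict(initial_simplex=np.array([[*q0[:2],a]]*4)+np.r_[np.zeros((1,3)),np.diag([.015,.015,.3])])) for a in np.arange(0,3.1,.5)),key=lambda r:r.fun)
E
python3 - <<'E'
from h import *
t=manip.read_camera("top");s=manip.read_camera("side")
Z=lambda X,Y:(X/3+182,Y/3+118); S=lambda X,Y:((X-390)/2.6+188,Y/2.6+180)
R=np.array([[-.075,.12,.085],[-.075,-.12,.085],[.075,.12,.085],[.075,-.12,.085]])
pt=np.array([Z(62,394),Z(347,394),Z(66,227),Z(343,222)]);ps=np.array([S(663,433),S(780,217),S(488,370),S(625,170)])
f=lambda q:np.r_[(proj(t,place(q,R))-pt).ravel(),(proj(s,place(q,R))-ps).ravel()]
r=least_squares(f,[.6,.1,0]);q=r.x;print("chest",q.round(4),np.degrees(q[2]),r.fun.round(1))
L=lambda th:place(q,[lidpt(th,.154,.025,.12),lidpt(th,.154,.025,-.12),lidpt(th,.154,0,.12),lidpt(th,.154,0,-.12)])
pl=np.array([Z(27,110),Z(337,108),Z(28,136),Z(338,134)])
r=least_squares(lambda a:(proj(t,L(a[0]))-pl).ravel(),[1.6]);th=r.x[0];print("lid",th,r.fun.round(1))
he=np.r_[Z(170,27),S(433,37)]
r=least_squares(lambda a:np.r_[proj(t,place(q,haspend(th,a[0])))[0],proj(s,place(q,haspend(th,a[0])))[0]]-he,[1.8]);print("hasp",r.x,r.fun.round(1),place(q,haspend(th,r.x[0])))
print("pin head top px", [ (proj(t,place(q,[-.0855,y,.062]))).round(1).tolist() for y in(.112,.06)])
M=[]
for p,c in((t,(420,224)),(s,(361,186))):
    M.append((p,[g for g in manip.regions_of("slide_box_center",p) if g["mask"][c[1],c[0]]][0]["mask"]))
b0=unproj(t,(420,224),.03);r=boxfit(M,b0,[.098,.058,.036]);print("box",r.x.round(4),r.fun)
import json;json.dump(dict(q=q.tolist(),box=r.x.tolist(),th=th),open("g.json","w"))
E
```

```text
chest [ 0.5501  0.077  -0.1084] -6.210937163085581 [-1.   1.4 -1.1 -0.4 -1.   0.  -0.5 -0.1 -0.9  0.2  0.4 -1.2  0.6 -0.6
  0.3 -2.7]
lid 1.7145250887571677 [-0.3  0.1 -1.  -1.1 -1.2  1.  -1.3 -0.2]
hasp [1.9061457] [-0.5  0.5 -0.2  1.8] [[0.71144727 0.05945738 0.30218291]]
pin head top px [[[206.6, 256.3]], [[226.8, 256.0]]]
box [ 0.5    -0.3683 -0.4651] 0.1554046127240969
```

Emit:
play_rows(increments=[[0, 3.6, 2.4, 0, -0.104], [0, 3.6, 2.4, 0, -0.104], [0, 3.6, 2.4, 0, -0.104], [0, 3.6, 2.4, 0, -0.104], [0, 3.6, 2.4, 0, -0.104]], grip_force=15)

```text
clock: 1.4
position: [0.3948, -0.4397, 0.2228]
tool_rot: [0.458, 0.539, 0.458, -0.539]
contact_force: [-0.0, -0.4, 0.6]
gripper_width: 0.0879
```

Emit:
play_rows(increments=[[0, 3.6, 2.4, 0, -0.104], [0, 3.6, 2.4, 0, -0.104], [0, 3.5, 2.4, 0, -0.101], [0, 0, 0, 0, 0], [0, 0, 0, 0, 0]])

```text
clock: 1.9
position: [0.5009, -0.3681, 0.2225]
tool_rot: [-0.372, -0.601, -0.372, 0.601]
contact_force: [-0.3, -0.3, -1.3]
gripper_width: 0.0875
```

```bash
cat >> h.py <<'E'
from scipy.spatial.transform import Rotation
def tool():
    s=manip.read_state();w=s["tool_rot"];z=Rotation.from_quat([*w[1:],w[0]]).as_matrix()
    return np.array(s["position"]),np.arctan2(z[1,2],z[0,2]),s
E
python3 - <<'E'
from h import *
p,a,s=tool();print(p,a,np.round(s["joints"],2))
w=manip.read_camera("wrist");cv2.imwrite("pics/w1.png",w["frame"][:,:,::-1])
rs=manip.regions_of("slide_box_center",w)
print([(r["score"],r["box"]) for r in rs]); 
import json;q=json.load(open("g.json"))["box"]
g=np.array([[x,y,z] for x in(-.049,.049) for y in(-.029,.029) for z in(0,.036)])
print(proj(w,place(q,g)).round().tolist())
r=boxfit([(w,rs[0]["mask"])],q,[.098,.058,.036]);print(r.x,r.fun)
E
```

```text
[ 0.50087777 -0.36810089  0.22245035] -2.0325190126574393 [-0.74  0.39  1.46 -0.    1.29  1.29]
[(0.71, [282.7, 152.7, 355.8, 277.7]), (0.63, [64.2, 97.0, 212.5, 223.9]), (0.56, [418.4, 91.8, 561.4, 186.7])]
[[353.0, 259.0], [356.0, 272.0], [292.0, 259.0], [289.0, 272.0], [355.0, 154.0], [359.0, 157.0], [290.0, 154.0], [287.0, 157.0]]
[ 0.49926622 -0.36609978  2.6949258 ] 0.02858172210880272
```

View pics/w1.png

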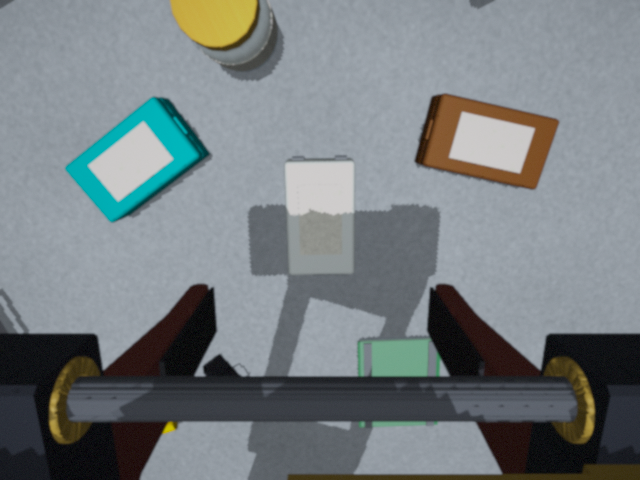

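The wrist view shows the white box at (320,215) centred under the gripper, the look-alikes well to the sides, and the jar clear at the top. The fit matches with an IoU of 0.97. Descending.

Emit:
play_rows(increments=[[0, -0.16, 0.2, -4, 0.015], [0, 0, 0, -4, 0], [0, 0, 0, -4, 0], [0, 0, 0, -3.5, 0], [0, 0, 0, -2.5, 0]])

```text
clock: 2.5
position: [0.4964, -0.3672, 0.0403]
tool_rot: [-0.374, -0.599, -0.376, 0.6]
contact_force: [0.8, -0.6, -0.4]
gripper_width: 0.0881
```

Emit:
play_rows(increments=[[0, 0, 0, -2, 0], [0, 0, 0, -1.2, 0], [0, 0, 0, 0, 0], [0.2, 0, 0, 0, 0], [0.3, 0, 0, 0, 0]])

```text
clock: 3.0
position: [0.4995, -0.3677, 0.012]
tool_rot: [0.376, 0.599, 0.375, -0.599]
contact_force: [-0.9, 0.4, 0.7]
gripper_width: 0.0753
```

Emit:
play_rows(increments=[[0.5, 0, 0, 0, 0], [0.6, 0, 0, 0, 0], [0.6, 0, 0, 0, 0], [0.6, 0, 0, 0, 0], [0.6, 0, 0, 0, 0]])

```text
clock: 3.5
position: [0.4994, -0.367, 0.0115]
tool_rot: [0.376, 0.599, 0.375, -0.599]
contact_force: [-1.2, 0.3, 6.2]
gripper_width: 0.0579
```

Emit:
play_rows(increments=[[0.6, 0, 0, 1, 0], [0.6, 0, 0, 3, 0], [0.6, 0, 0, 5, 0], [0.6, 0, 0, 5, 0], [0.6, 0, 0, 4.5, 0]])

```text
clock: 4.0
position: [0.4987, -0.3665, 0.1983]
tool_rot: [0.376, 0.599, 0.376, -0.599]
contact_force: [1.2, -1.3, -2.2]
gripper_width: 0.0579
```

Emit:
play_rows(increments=[[0.6, 0.4, 2, 0, 0.02], [0.6, 0.5, 4, 0, 0.029], [0.6, 0.5, 4, 0, 0.029], [0.6, 0.5, 4, 0, 0.029], [0.6, 0.5, 4, 0, 0.029]])

```text
clock: 4.5
position: [0.5219, -0.1843, 0.1949]
tool_rot: [-0.415, -0.572, -0.417, 0.572]
contact_force: [0.7, -0.2, -1.6]
gripper_width: 0.0575
```

Emit:
play_rows(increments=[[0.6, 0.5, 4, 0, 0.029], [0.6, 0.5, 4, 0, 0.029], [0.6, 0.5, 4, 0, 0.029], [0.6, 0.5, 4, 0, 0.029], [0.6, 0.5, 4, 0, 0.029]])

```text
clock: 5.0
position: [0.5467, 0.0155, 0.1949]
tool_rot: [-0.456, -0.54, -0.457, 0.54]
contact_force: [0.5, -0.5, -1.6]
gripper_width: 0.0577
```

Emit:
play_rows(increments=[[0.6, 0.5, 4, 0, 0.029], [0.6, 0, 3.5, 0, 0.029], [0.6, 0, 2, 0, 0], [0.6, 0, 0, 0, 0], [0.6, 0, 0, 0, 0]])

```text
clock: 5.5
position: [0.5519, 0.1085, 0.195]
tool_rot: [-0.472, -0.526, -0.472, 0.527]
contact_force: [-0.2, -0.2, -2.2]
gripper_width: 0.0582
```

Run:
```python
from h import *
import json;q=json.load(open("g.json"))["q"]
p,a,s=tool();print(p,a,np.round(s["joints"],2),s["gripper_width"]);print("target",place(q,[0,.031,.009]),q[2]-np.pi/2)
w=manip.read_camera("wrist")
t=manip.read_camera("top")
f=w["frame"].copy();
R=np.array([[-.075,.12,.085],[-.075,-.12,.085],[.075,-.12,.085],[.075,.12,.085]])
for X in np.r_[R,[[-.0855,.112,.062],[-.0855,0,.062]]]:
    u=proj(w,place(q,X))[0];cv2.circle(f,tuple(u.round().astype(int).tolist()),4,(255,0,0),1)
g=t["frame"].copy()
cv2.imwrite("pics/w2.png",np.hstack([f,g[100:290,170:330].repeat(2,0).repeat(2,1)[:480,:] if 0 else cv2.resize(g[100:290,170:330],(404,480))])[:,:,::-1])
im=cv2.imread("pics/w2.png");cv2.imwrite("pics/w2.png",cv2.resize(im,(800,int(480*800/im.shape[1])),interpolation=cv2.INTER_AREA))
```

```text
[0.55191302 0.10849485 0.19497986] -1.6802964508843354 [ 0.07  0.33  1.63 -0.    1.18  1.75] 0.0581920187684741
target [[0.55343336 0.10783674 0.009     ]] -1.679197629925216
```

View pics/w2.png

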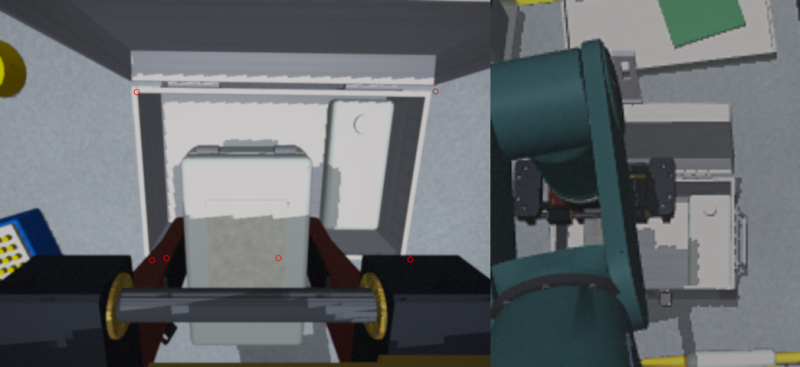

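Emit:
play_rows(increments=[[0.6, 0.15, -0.05, -3, 0], [0.6, 0, 0, -3.5, 0], [0.6, 0, 0, -3.5, 0], [0.6, 0, 0, -3.5, 0], [0.6, 0, 0, -2, 0]])

```text
clock: 6.1
position: [0.5528, 0.1062, 0.0381]
tool_rot: [-0.47, -0.526, -0.472, 0.528]
contact_force: [-0.1, -0.9, -0.9]
gripper_width: 0.0581
```

Emit:
play_rows(increments=[[0.6, 0, 0, -0.8, 0], [0.6, 0, 0, -0.4, 0], [0.6, 0, 0, -0.3, 0], [0.6, 0, 0, -0.2, 0], [0.6, 0, 0, 0, 0]])

```text
clock: 6.6
position: [0.555, 0.1078, 0.0244]
tool_rot: [0.472, 0.527, 0.471, -0.527]
contact_force: [0.5, 0.3, -1.1]
gripper_width: 0.0581
```

Emit:
play_rows(increments=[[0.6, 0, 0, -0.1, 0], [0.6, 0, 0, -0.1, 0], [0.6, 0, 0, 0, 0]])

```text
clock: 6.9
position: [0.5544, 0.1079, 0.0218]
tool_rot: [0.471, 0.527, 0.471, -0.527]
contact_force: [0.2, -0.6, -1.9]
gripper_width: 0.058
```

Emit:
play_rows(increments=[[0.6, 0, 0, -0.1, 0], [0.6, 0, 0, 0, 0], [0.6, 0, 0, 0, 0]])

```text
clock: 7.2
position: [0.5544, 0.1078, 0.0206]
tool_rot: [0.471, 0.527, 0.472, -0.527]
contact_force: [-0.2, -1.1, -1.9]
gripper_width: 0.0577
```

Emit:
play_rows(increments=[[0.6, 0, 0, -0.1, 0], [0.6, 0, 0, 0, 0], [0.6, 0, 0, 0, 0]])

```text
clock: 7.5
position: [0.5544, 0.1078, 0.0205]
tool_rot: [0.472, 0.527, 0.471, -0.527]
contact_force: [-2.4, 0.0, 7.5]
gripper_width: 0.0576
```

Emit:
play_rows(increments=[[0.4, 0, 0, 0, 0], [0.2, 0, 0, 0, 0], [0, 0, 0, 0, 0], [0, 0, 0, 0, 0], [0, 0, 0, 0, 0]])

```text
clock: 8.0
position: [0.5544, 0.1078, 0.0195]
tool_rot: [-0.471, -0.527, -0.471, 0.527]
contact_force: [-0.3, 0.3, 0.5]
gripper_width: 0.0859
```

Emit:
play_rows(increments=[[0, 0, 0, 1, 0], [0, 0, 0, 3, 0], [0, 0, 0, 4, 0], [0, 0, 0, 4, 0], [0, 0, 0, 4, 0]])

```text
clock: 8.5
position: [0.5541, 0.1078, 0.1818]
tool_rot: [0.471, 0.527, 0.471, -0.527]
contact_force: [-0.2, 0.2, -0.8]
gripper_width: 0.0876
```

Run:
```python
from h import *
import json;q=json.load(open("g.json"))["q"]
p,a,s=tool();print(p,a,s["gripper_width"])
w=manip.read_camera("wrist");cv2.imwrite("pics/w3.png",w["frame"][:,:,::-1])
rs=manip.regions_of("slide_box_center",w)
for r in rs[:2]:
    print(r["score"],r["box"]); b=boxfit([(w,r["mask"])],place(q,[0,.031,0])[0],[.098,.058,.036],.009);print(b.x,b.fun)
```

```text
[0.55406036 0.10776629 0.18180323] -1.6820075507734535 0.08756565740657123
0.64 [282.5, 156.9, 362.0, 297.4]
[0.55430715 0.10829463 3.02742807] 0.031100262182442773
```

View pics/w3.png

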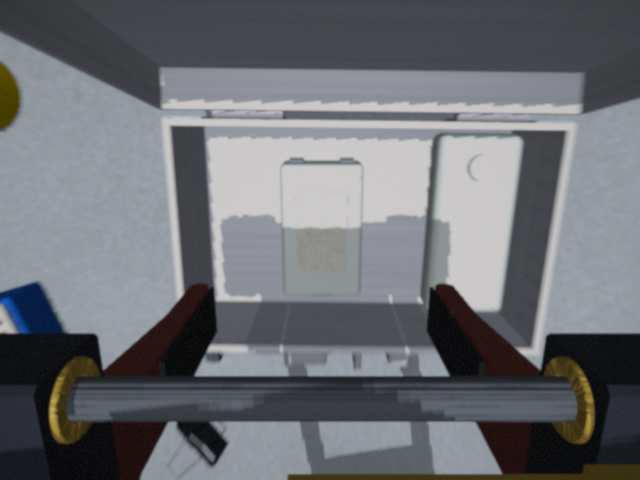

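The box sits flat on the bare floor at (322,228), beside the cold pack. Next I go over the lid, turn, and come down behind it.

Emit:
play_rows(increments=[[0.5, 0, 0, 4.5, 0], [1, 0, 0, 4.8, 0], [1, 1, 0.1, 0, 0.14], [1, 1.5, 0.15, 0, 0.143], [1, 1.5, 0.15, 0, 0.143]])

```text
clock: 9.1
position: [0.5945, 0.1118, 0.2731]
tool_rot: [0.574, 0.414, 0.573, -0.414]
contact_force: [0.6, 0.6, -0.7]
gripper_width: 0.0516
```

Emit:
play_rows(increments=[[1, 1.5, 0.15, 0, 0.143], [1, 1.5, 0.15, 0, 0.143], [1, 1.5, 0.15, 0, 0.143], [1, 1.5, 0.15, 0, 0.143], [1, 1.5, 0.15, 0, 0.143]])

```text
clock: 9.6
position: [0.6694, 0.1193, 0.2721]
tool_rot: [0.682, 0.187, 0.682, -0.187]
contact_force: [-0.2, -0.6, 0.4]
gripper_width: 0.0112
```

Emit:
play_rows(increments=[[1, 1.5, 0.15, 0, 0.143], [1, 1.5, 0.15, 0, 0.143], [1, 1.7, 0.2, 0, 0.143], [1, 0, 0, 0, 0], [1, 0, 0, 0, 0]])

```text
clock: 10.1
position: [0.7157, 0.1242, 0.2718]
tool_rot: [0.705, 0.041, 0.707, -0.041]
contact_force: [0.2, 0.1, 0.5]
gripper_width: 0.0008
```

Run:
```python
from h import *
import json;q=json.load(open("g.json"))["q"]
p,a,s=tool();print(p,a-q[2],s["gripper_width"],np.round(s["joints"],2))
hx=lambda X,Y,Z:place(q,[X,Y,Z])[0]
print("start",hx(.16,.065,.205))
for th in np.radians([98,90,80,70,60,50,40,30,20,10,5,0]):
    c=lidpt(th,.135,.025,.065);c[0]+=.0135
    print(round(np.degrees(th)),place(q,c)[0].round(4))
```

```text
[0.71569215 0.1242462  0.27184957] -0.00697736973869835 0.0007821719091768236 [0.08 0.51 1.14 0.   1.49 0.19]
start [0.71617265 0.12432691 0.205     ]
98 [0.6924 0.1269 0.2152]
90 [0.6739 0.1289 0.22  ]
80 [0.6502 0.1315 0.2223]
70 [0.6265 0.1341 0.2204]
60 [0.6035 0.1366 0.2144]
50 [0.5818 0.1389 0.2045]
40 [0.5622 0.1411 0.1909]
30 [0.5453 0.1429 0.1742]
20 [0.5315 0.1444 0.1547]
10 [0.5212 0.1455 0.1331]
5 [0.5175 0.1459 0.1217]
0 [0.5149 0.1462 0.11  ]
```

Emit:
play_rows(increments=[[1, 0, 0, -3, 0], [1, 0, 0, -3.2, 0], [1, -1.2, 0.14, 0, 0], [1, -1.5, 0.16, 0.5, 0], [1, -1.5, 0.17, 0.5, 0]])

```text
clock: 10.6
position: [0.6735, 0.1287, 0.2201]
tool_rot: [0.706, 0.041, 0.706, -0.041]
contact_force: [3.2, -0.2, -2.2]
gripper_width: 0.0009
```

Emit:
play_rows(increments=[[1, -1.2, 0.13, 0.1, 0], [1, -1.2, 0.13, 0.1, 0], [1, -1.2, 0.13, -0.1, 0], [1, -1.2, 0.13, -0.1, 0]])

```text
clock: 11.0
position: [0.6261, 0.1345, 0.2214]
tool_rot: [0.707, 0.04, 0.705, -0.04]
contact_force: [3.7, 1.3, 0.5]
gripper_width: 0.0006
```

Emit:
play_rows(increments=[[1, -1.2, 0.13, -0.3, 0], [1, -1.1, 0.12, -0.3, 0], [1, -1.1, 0.12, -0.5, 0], [1, -1.1, 0.11, -0.5, 0]])

```text
clock: 11.4
position: [0.5802, 0.1393, 0.2042]
tool_rot: [0.706, 0.04, 0.706, -0.039]
contact_force: [2.9, 0.5, 0.3]
gripper_width: 0.0004
```

Emit:
play_rows(increments=[[1, -1.0, 0.11, -0.7, 0], [1, -1.0, 0.11, -0.7, 0], [1, -0.85, 0.09, -0.85, 0], [1, -0.85, 0.09, -0.85, 0]])

```text
clock: 11.8
position: [0.5432, 0.143, 0.1726]
tool_rot: [0.706, 0.04, 0.706, -0.04]
contact_force: [1.7, -0.1, 1.2]
gripper_width: 0.0002
```

Emit:
play_rows(increments=[[1, -0.7, 0.08, -0.95, 0], [1, -0.7, 0.08, -1.0, 0], [1, -0.5, 0.05, -1.05, 0], [1, -0.5, 0.05, -1.1, 0]])

```text
clock: 12.2
position: [0.5196, 0.1456, 0.1315]
tool_rot: [0.706, 0.04, 0.706, -0.04]
contact_force: [1.0, 0.3, 1.5]
gripper_width: 0.0006
```

Emit:
play_rows(increments=[[1, -0.2, 0.02, -0.6, 0], [1, -0.2, 0.02, -0.55, 0], [1, -0.1, 0, -0.6, 0], [1, 0, 0, -0.4, 0], [1, 0, 0, 0, 0]])

```text
clock: 12.7
position: [0.5154, 0.1459, 0.1107]
tool_rot: [0.706, 0.04, 0.706, -0.04]
contact_force: [-0.1, 0.1, 0.2]
gripper_width: 0.0004
```

Emit:
play_rows(increments=[[1, 0, 0, -0.1, 0], [1, 0, 0, -0.1, 0], [1, 0, 0, 0, 0]])

```text
clock: 13.0
position: [0.516, 0.146, 0.1103]
tool_rot: [0.706, 0.04, 0.706, -0.04]
contact_force: [-3.3, -0.6, 8.6]
gripper_width: 0.0004
```

Emit:
play_rows(increments=[[1, 0, 0, -0.1, 0], [1, 0, 0, 0, 0]])

```text
clock: 13.2
position: [0.516, 0.146, 0.1102]
tool_rot: [0.707, 0.04, 0.705, -0.039]
contact_force: [-5.3, -0.4, 19.1]
gripper_width: 0.0005
```

Emit:
play_rows(increments=[[1, 0, 0, -0.1, 0], [1, 0, 0, 0, 0]])

```text
clock: 13.4
position: [0.516, 0.146, 0.1101]
tool_rot: [0.707, 0.04, 0.705, -0.039]
contact_force: [-7.7, -1.5, 27.9]
gripper_width: 0.0003
```

Lid is shut (rigid contact at z=0.110, 28 N). Next I back off and look at the hasp.

Emit:
play_rows(increments=[[1, 0, 0, 1, 0], [1, 0, 0, 4, 0], [1, -1, -1, 4, 0], [1, -3, -3, 0, 0], [1, -4, -3, 0, 0]])

```text
clock: 13.9
position: [0.4379, 0.0754, 0.199]
tool_rot: [0.708, 0.039, 0.704, -0.039]
contact_force: [-0.4, -0.3, -0.5]
gripper_width: 0.0005
```

Emit:
play_rows(increments=[[1, 0, 0, 0, 0]])

```text
clock: 14.0
position: [0.4291, 0.0739, 0.1965]
tool_rot: [0.704, 0.04, 0.708, -0.041]
contact_force: [-0.4, -0.3, 0.5]
gripper_width: 0.0005
```

Run:
```python
from h import *
import json;q=json.load(open("g.json"))["q"]
p,a,s=tool();print(p,a-q[2])
s=manip.read_camera("side");w=manip.read_camera("wrist")
for f in (1.5,1.7,1.9,2.1,2.3):print(f,proj(s,place(q,haspend(0,f)))[0].round(1),proj(w,place(q,haspend(0,f)))[0].round(1))
for n,p in(("side",s),("w",w)):
    for l in("hasp","pin_head"): print(n,l,[(r["score"],np.round(r["box"]).tolist()) for r in manip.regions_of(l,p)][:2])
a=cv2.resize(s["frame"][170:390,170:360],(415,480),interpolation=cv2.INTER_CUBIC);b=cv2.resize(w["frame"],(385,289))
c=np.zeros((480,800,3),np.uint8);c[:,:415]=a;c[:289,415:]=b;cv2.imwrite("pics/h1.png",c[:,:,::-1])
for f in np.radians([110,90,75,60,45,30,20,10,0]):
    L=.055 if f>.8 else .038+.017*f/.8
    X=[-.078-L*np.sin(f)-.003*max(np.cos(f),0)-.0135,0,.112-L*np.cos(f)+.003*np.sin(f)]
    print(round(np.degrees(f)),place(q,X)[0].round(4))
```

```text
[0.42914137 0.07393097 0.19648217] -0.005055486526354402
1.5 [350.8 307.5] [263.7 225.8]
1.7 [350.8 303.1] [261.  231.6]
1.9 [349.5 298.4] [263.5 237.9]
2.1 [346.9 293.3] [272.  244.5]
2.3 [343.  288.3] [287. 251.]
side hasp [(0.7, [313.0, 291.0, 351.0, 303.0])]
side pin_head [(0.71, [221.0, 237.0, 352.0, 345.0]), (0.61, [295.0, 346.0, 302.0, 352.0])]
w hasp [(0.88, [260.0, 192.0, 397.0, 250.0])]
w pin_head [(0.65, [354.0, 28.0, 393.0, 182.0])]
110 [0.4077 0.0925 0.1336]
90 [0.4044 0.0929 0.115 ]
75 [0.4055 0.0927 0.1007]
60 [0.4103 0.0922 0.0871]
45 [0.4186 0.0913 0.0754]
30 [0.4321 0.0899 0.071 ]
20 [0.4409 0.0889 0.0703]
10 [0.449  0.088  0.0714]
0 [0.4561 0.0872 0.074 ]
```

View pics/h1.png

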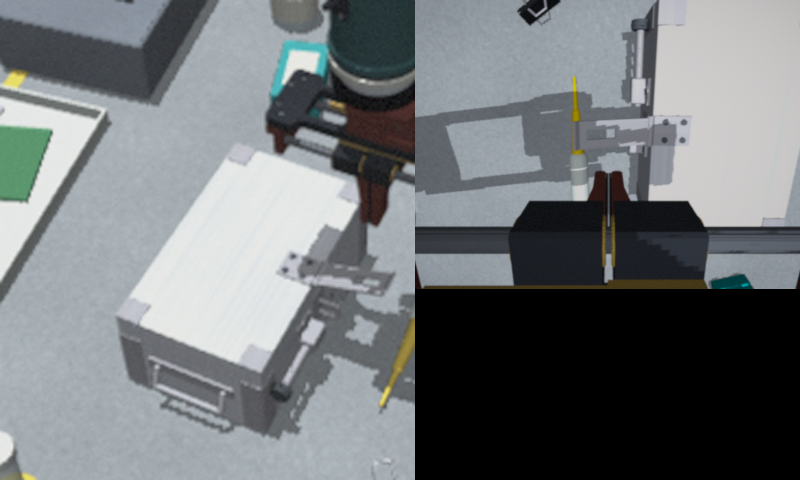

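Hasp sticks out at about 1.9 rad (side crop ~(340,275)), lid flat and shut, pin drawn out. Swinging the hasp down.

Emit:
play_rows(increments=[[1, -2.1, 1.9, -1, 0], [1, 0, 0, -2, 0], [1, 0, 0, -2.1, 0], [1, -0.1, 0, -1, 0], [1, -0.1, 0, -1, 0]])

```text
clock: 14.8
position: [0.4131, 0.0954, 0.1255]
tool_rot: [0.706, 0.039, 0.706, -0.039]
contact_force: [0.7, 0.1, 0.6]
gripper_width: 0.0004
```

Emit:
play_rows(increments=[[1, -0.1, 0, -1, 0], [1, 0.1, 0, -0.7, 0], [1, 0, 0, -0.7, 0], [1, 0.2, 0, -0.6, 0], [1, 0.3, -0.05, -0.7, 0]])

```text
clock: 15.3
position: [0.4175, 0.0945, 0.0888]
tool_rot: [0.706, 0.04, 0.706, -0.04]
contact_force: [0.6, -0.3, 0.3]
gripper_width: 0.0005
```

Emit:
play_rows(increments=[[1, 0.4, -0.05, -0.4, 0], [1, 0.4, -0.05, -0.4, 0], [1, 0.5, -0.05, 0, 0], [1, 0.5, -0.05, 0, 0]])

```text
clock: 15.7
position: [0.4358, 0.0924, 0.0811]
tool_rot: [0.706, 0.04, 0.706, -0.04]
contact_force: [-0.1, 0.5, 0.4]
gripper_width: 0.0006
```

Emit:
play_rows(increments=[[1, 0.7, -0.08, 0, 0], [1, 0.7, -0.07, 0, 0], [1, 0.5, -0.06, 0, 0], [1, 0.3, -0.03, 0, 0], [1, 0, 0, 0, 0]])

```text
clock: 16.2
position: [0.4581, 0.09, 0.0812]
tool_rot: [0.706, 0.04, 0.706, -0.04]
contact_force: [-0.1, 0.2, -1.3]
gripper_width: 0.0006
```

Emit:
play_rows(increments=[[1, 0.2, 0, 0, 0], [1, 0.1, 0, 0, 0], [1, 0, 0, 0, 0]])

```text
clock: 16.5
position: [0.4602, 0.0901, 0.0811]
tool_rot: [0.706, 0.04, 0.706, -0.04]
contact_force: [-1.9, -0.5, -1.4]
gripper_width: 0.0007
```

Run:
```python
from h import *
import json;q=json.load(open("g.json"))["q"]
s=manip.read_camera("side");w=manip.read_camera("wrist")
print(tool()[0],tool()[2]["contact_force"],[(r["score"],np.round(r["box"]).tolist()) for r in manip.regions_of("hasp",s)][:2])
for f in (0,.1,.3,.6,1.):print(f,proj(s,place(q,haspend(0,f)))[0].round(1))
a=cv2.resize(s["frame"][230:360,260:370],None,fx=3.7,fy=3.7,interpolation=cv2.INTER_CUBIC)[:480,:406];b=cv2.resize(w["frame"],(394,296))
c=np.zeros((480,800,3),np.uint8);c[:,:a.shape[1]]=a;c[:296,406:]=b;cv2.imwrite("pics/h2.png",c[:,:,::-1])
```

```text
[0.46019005 0.09011633 0.08109468] [-2.32960805  0.10754939 -1.35400451] []
0 [318.2 315.2]
0.1 [321.3 316.2]
0.3 [327.5 317.6]
0.6 [336.  318.1]
1.0 [345.1 315.5]
```

View pics/h2.png

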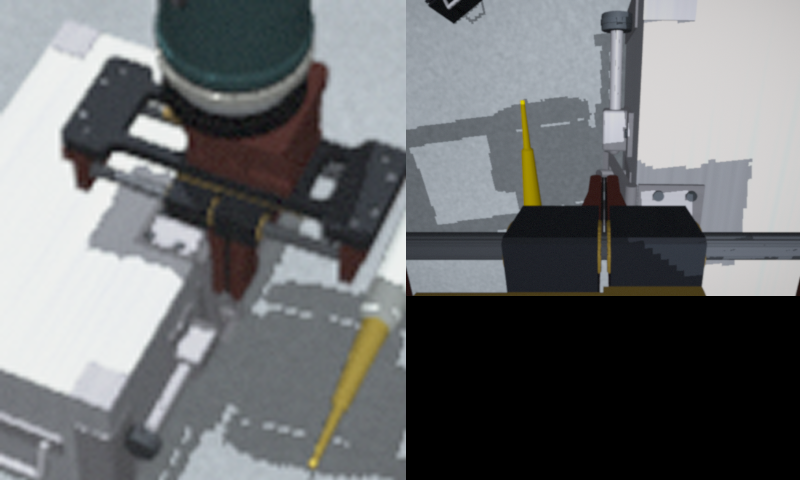

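The fingers are pressing at the hasp, with the strap hidden behind them and the pin still out at (615,20). I press a little more, then back off to look.

Emit:
play_rows(increments=[[1, 0.1, 0, 0, 0], [1, 0, 0, 0, 0]])

```text
clock: 16.85
position: [0.4609, 0.0901, 0.081]
tool_rot: [0.706, 0.04, 0.706, -0.04]
contact_force: [-2.6, -0.2, -0.3]
gripper_width: 0.0004
```

Emit:
play_rows(increments=[[1, 0.1, 0, 0, 0], [1, 0, 0, 0, 0]])

```text
clock: 17.05
position: [0.4609, 0.0901, 0.081]
tool_rot: [0.705, 0.039, 0.707, -0.04]
contact_force: [-5.7, 0.2, 2.9]
gripper_width: 0.0006
```

Emit:
play_rows(increments=[[1, 0.1, 0, 0, 0], [1, 0, 0, 0, 0]])

```text
clock: 17.25
position: [0.461, 0.0901, 0.0809]
tool_rot: [0.704, 0.039, 0.708, -0.04]
contact_force: [-8.3, -1.0, 4.8]
gripper_width: 0.0004
```

Emit:
play_rows(increments=[[1, -1, 0, 0, 0], [1, -3, 0, 0, 0], [1, -4, 0, 3, 0], [1, -1, 0, 4, 0], [1, 0, 0, 0, 0]])

```text
clock: 17.75
position: [0.3746, 0.0904, 0.1547]
tool_rot: [0.709, 0.04, 0.703, -0.039]
contact_force: [1.3, 0.4, 1.3]
gripper_width: 0.0006
```

Run:
```python
from h import *
import json;q=json.load(open("g.json"))["q"]
s=manip.read_camera("side");w=manip.read_camera("wrist")
print(tool()[0])
for n,p in(("s",s),("w",w)):
    for l in("hasp","pin_head"): print(n,l,[(r["score"],np.round(r["box"]).tolist()) for r in manip.regions_of(l,p)][:2])
    for f in (0,.1,.3):print(f,proj(p,place(q,haspend(0,f)))[0].round(1))
    print("pin",proj(p,place(q,[[-.0855,.112,.062],[-.0855,.06,.062],[-.0855,0,.062]])).round(1).tolist())
a=cv2.resize(s["frame"][250:380,260:370],None,fx=3.7,fy=3.7,interpolation=cv2.INTER_CUBIC)[:480,:406];u=proj(w,place(q,[-.09,0,.06]))[0].astype(int)
v=w["frame"][max(0,u[1]-100):u[1]+100,max(0,u[0]-82):u[0]+82];b=cv2.resize(v,None,fx=2.4,fy=2.4,interpolation=cv2.INTER_CUBIC)[:480,:394]
c=np.zeros((480,800,3),np.uint8);c[:a.shape[0],:a.shape[1]]=a;c[:b.shape[0],406:406+b.shape[1]]=b;cv2.imwrite("pics/h3.png",c[:,:,::-1])
```

```text
[0.37506133 0.09025088 0.15226579]
s hasp [(0.43, [314.0, 292.0, 325.0, 323.0])]
s pin_head [(0.53, [295.0, 328.0, 308.0, 353.0])]
0 [318.2 315.2]
0.1 [321.3 316.2]
0.3 [327.5 317.6]
pin [[299.0, 351.5], [309.7, 331.6], [321.3, 309.9]]
w hasp [(0.58, [447.0, 203.0, 527.0, 284.0])]
w pin_head [(0.82, [464.0, 33.0, 513.0, 204.0])]
0 [464.3 229.9]
0.1 [453.5 230. ]
0.3 [433.2 231.2]
pin [[482.5, 42.0], [473.9, 139.4], [465.0, 239.0]]
```

View pics/h3.png

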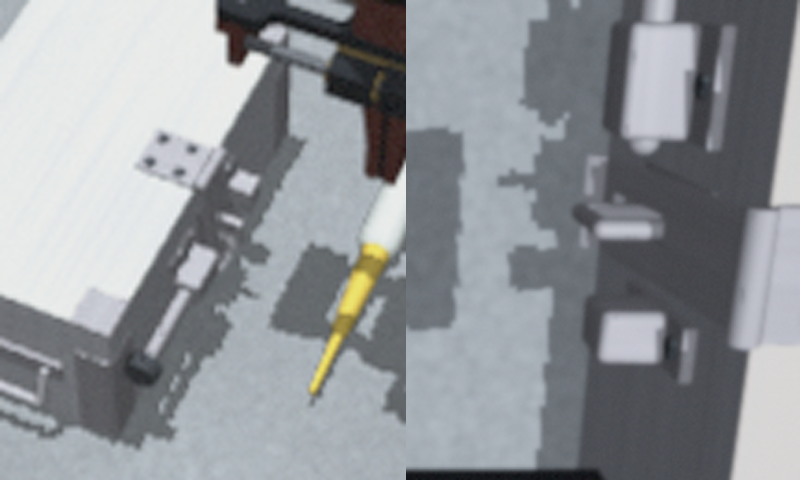

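Run:
```python
from h import *
import json;q=json.load(open("g.json"))["q"]
w=manip.read_camera("wrist")
u0,v0,k=430,180,6
v=w["frame"][v0:v0+100,u0:u0+66]
def strap(f,t):  # front face at offset t outward
    P=[]
    for L,y in((0.006,.013),(.075,.013),(.075,-.013),(.006,-.013)):
        d=lidpt(0,np.sin(f),-np.cos(f),0)-lidpt(0,0,0,0);n=lidpt(0,np.cos(f),np.sin(f),0)-lidpt(0,0,0,0)
        P.append(np.array([-.078,y,.112])+L*d+t*n)
    return ((proj(w,place(q,P))-[u0-.5,v0-.5])*k).astype(np.int32)
b=cv2.resize(cv2.convertScaleAbs(v,alpha=1.8),None,fx=k,fy=k,interpolation=cv2.INTER_CUBIC);b=np.ascontiguousarray(b)
c=b.copy()
cv2.polylines(c,[strap(0,.0015)],True,(0,255,0),1);cv2.polylines(c,[strap(.1,.0015)],True,(255,0,0),1)
cv2.imwrite("pics/h4.png",np.hstack([b,c])[:,:,::-1])
```

```text
(no output)
```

View pics/h4.png

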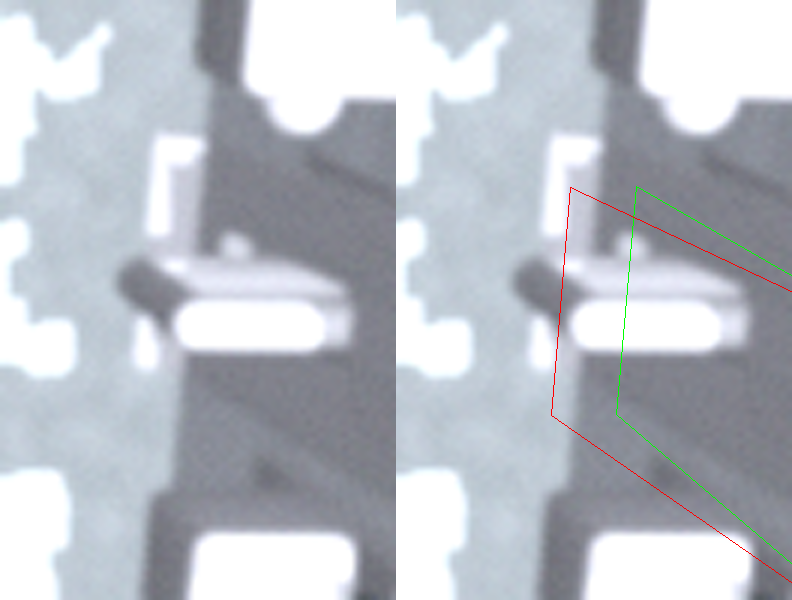

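Run:
```python
from h import *
import json;q=json.load(open("g.json"))["q"]
w=manip.read_camera("wrist")
for n,X in dict(stapletop=[-.099,0,.0715],staplelow=[-.099,0,.0525],guide_corner=[-.094,.022,.071],keeper=[-.094,-.022,.071],edgeA=[-.075,.013,0],edgeB=[-.075,-.02,0]).items():
    print(n,((proj(w,place(q,X))[0]-[429.5,179.5])*6).round())
```

```text
stapletop [150. 385.]
staplelow [ 96. 337.]
guide_corner [219. 163.]
keeper [181. 595.]
edgeA [179. 129.]
edgeB [158. 386.]
```

The hasp end seems to stand proud: (150,150)–(135,370) in the left crop, well outside the green home outline even after allowing for a shift. I think the finger stopped on the hinge knuckle. I'll re-aim with the jaws along chest y so the fingers can straddle the staple and press the strap lower down.

Emit:
play_rows(increments=[[1, 0.1, 0.2, 1, -0.145], [1, 0.1, 0.2, 0, -0.145], [1, 0.1, 0.2, 0, -0.145], [1, 0.1, 0.2, 0, -0.145], [1, 0.1, 0.2, 0, -0.145]])

```text
clock: 18.65
position: [0.3783, 0.1001, 0.1605]
tool_rot: [0.645, 0.289, 0.646, -0.29]
contact_force: [-0.6, -0.4, -0.5]
gripper_width: 0.0004
```

Emit:
play_rows(increments=[[1, 0.1, 0, 0, -0.145], [0.9, 0, 0, 0, -0.145], [0.86, 0, 0, 0, -0.145], [0.86, 0, 0, 0, -0.145], [0.86, 0, 0, 0, -0.145]])

```text
clock: 19.15
position: [0.3792, 0.1, 0.1604]
tool_rot: [0.5, 0.499, 0.501, -0.5]
contact_force: [0.4, 0.1, 0.5]
gripper_width: 0.0126
```

Emit:
play_rows(increments=[[0.86, 0, 0, 0, -0.12], [0.86, 0, 0, 0, 0], [0.86, 0, 0, 0, 0]])

```text
clock: 19.45
position: [0.3793, 0.1001, 0.1607]
tool_rot: [-0.472, -0.526, -0.473, 0.527]
contact_force: [0.5, 0.0, 0.7]
gripper_width: 0.0123
```

Run:
```python
from h import *
import json;q=json.load(open("g.json"))["q"]
p,a,s=tool();w=manip.read_camera("wrist");print(p,a-q[2],s["gripper_width"],np.round(s["joints"],2))
for n,X in dict(st=[-.099,0,.0715],guide_corner=[-.094,.022,.071],keeper=[-.094,-.022,.071],guideL=[-.094,.050,.071],keepR=[-.094,-.036,.071],lidL=[-.075,.12,.11],lidR=[-.075,-.12,.11]).items():
    print(n,proj(w,place(q,X))[0].round(1))
print([(r["score"],np.round(r["box"]).tolist()) for l in("hasp","pin_head") for r in manip.regions_of(l,w)])
print("tcp",proj(w,[p,p-[0,0,.09]]).round(1).tolist())
a=w["frame"].copy();b=cv2.convertScaleAbs(a[100:340,220:420],alpha=1.6);cv2.imwrite("pics/h5.png",cv2.resize(b,(500,600),interpolation=cv2.INTER_CUBIC)[:,:,::-1])
cv2.imwrite("pics/h5full.png",a[:,:,::-1])
```

```text
[0.37927261 0.10005768 0.16065823] -1.5704133281471941 0.012271186866029127 [0.08 0.14 2.01 0.   1.   1.76]
st [330.  125.1]
guide_corner [291.4 115.9]
keeper [368.8 115.9]
guideL [242.1 115.9]
keepR [393.4 115.9]
lidL [75.5 71.8]
lidR [588.4  71.8]
[(0.59, [288.0, 67.0, 352.0, 110.0]), (0.62, [126.0, 75.0, 293.0, 116.0])]
tcp [[322.5, 308.6], [322.2, 248.0]]
```

View pics/h5full.png

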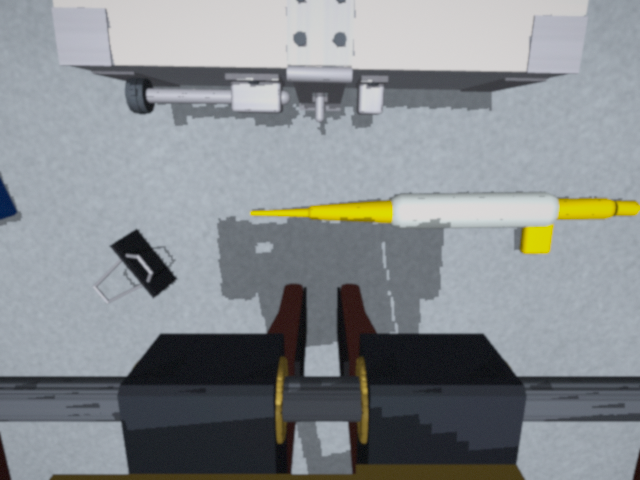

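Staple at (320,105) lies almost on the fingers' centre line (322). The chest sits about 5.5 mm further to +y, in the tool's frame, than my first fit. The hasp strap is visible around the staple. The fingertips are about 7 mm thick, so straddling fits between guide and keeper.

Run:
```python
from h import *
w=manip.read_camera("wrist");print(np.array(w["world_from_camera"])[:3,3]-tool()[0],w["fx"])
```

```text
[ 0.07278864 -0.00770602  0.162366  ] 424.6882853665544
```

Emit:
play_rows(increments=[[0.86, 0, 0.12, -3, 0], [0.86, 0, 0, -4, 0], [0.86, 0, 0, -2.5, 0], [0.86, 0, 0, -1, 0], [0.86, 0, 0, 0, 0]])

```text
clock: 20.15
position: [0.3781, 0.1012, 0.0548]
tool_rot: [-0.471, -0.526, -0.472, 0.528]
contact_force: [-0.2, -0.3, 0.3]
gripper_width: 0.0123
```

Emit:
play_rows(increments=[[0.86, 2, -0.22, 0, 0], [0.86, 2, -0.22, 0, 0], [0.86, 1.2, -0.13, 0, 0], [0.86, 0.6, -0.06, 0, 0], [0.86, 0.5, -0.05, 0, 0]])

```text
clock: 20.65
position: [0.4425, 0.0945, 0.0564]
tool_rot: [0.471, 0.527, 0.471, -0.527]
contact_force: [-0.0, -0.5, 0.3]
gripper_width: 0.0124
```

Emit:
play_rows(increments=[[0.86, 0.5, -0.06, 0, 0], [0.86, 0.4, -0.04, 0, 0], [0.86, 0, 0, 0, 0]])

```text
clock: 20.95
position: [0.4517, 0.0935, 0.0562]
tool_rot: [0.471, 0.527, 0.471, -0.527]
contact_force: [-0.1, -0.6, -0.8]
gripper_width: 0.0128
```

Emit:
play_rows(increments=[[0.86, 0.4, -0.04, 0, 0], [0.86, 0.2, -0.02, 0, 0], [0.86, 0, 0, 0, 0]])

```text
clock: 21.25
position: [0.4574, 0.0929, 0.056]
tool_rot: [-0.471, -0.527, -0.472, 0.527]
contact_force: [0.6, -0.1, -0.5]
gripper_width: 0.0125
```

Emit:
play_rows(increments=[[0.86, 0.2, -0.02, 0, 0], [0.86, 0.1, -0.01, 0, 0], [0.86, 0, 0, 0, 0]])

```text
clock: 21.55
position: [0.4601, 0.0926, 0.056]
tool_rot: [-0.471, -0.527, -0.472, 0.527]
contact_force: [-1.2, -0.7, 0.6]
gripper_width: 0.0125
```

Emit:
play_rows(increments=[[0.86, 0.1, -0.01, 0, 0], [0.86, 0.1, -0.01, 0, 0], [0.86, 0, 0, 0, 0]])

```text
clock: 21.85
position: [0.4601, 0.0925, 0.0558]
tool_rot: [-0.47, -0.526, -0.472, 0.528]
contact_force: [-6.7, 0.9, 3.2]
gripper_width: 0.0125
```

Emit:
play_rows(increments=[[0.86, 0.1, -0.01, 0, 0], [0.86, 0, 0, 0, 0]])

```text
clock: 22.05
position: [0.4601, 0.0925, 0.0557]
tool_rot: [-0.47, -0.526, -0.473, 0.528]
contact_force: [-7.7, 1.4, 6.1]
gripper_width: 0.0122
```

Emit:
play_rows(increments=[[0.86, 0.1, -0.01, 0, 0], [0.86, 0, 0, 0, 0]])

```text
clock: 22.25
position: [0.46, 0.0924, 0.0556]
tool_rot: [-0.47, -0.525, -0.473, 0.529]
contact_force: [-9.5, 2.4, 6.2]
gripper_width: 0.0125
```

Emit:
play_rows(increments=[[0.86, -1.5, 0.16, 0, 0], [0.86, -3.2, 0.34, 0, 0], [1, 0, 0, 4, 0], [1, 0.39, 3.53, 0, 0], [1, 0.39, 3.53, 0, 0]])

```text
clock: 22.75
position: [0.4272, 0.1684, 0.0977]
tool_rot: [0.472, 0.529, 0.47, -0.526]
contact_force: [0.3, -0.0, -0.5]
gripper_width: 0.0006
```

Emit:
play_rows(increments=[[1, 0.39, 3.53, 0, 0], [1, 0.39, 3.53, 0, 0], [1, 2.3, -0.25, 0, 0], [1, 2.3, -0.25, 0, 0], [1, 0, 0, 0, 0]])

```text
clock: 23.25
position: [0.4832, 0.2343, 0.0967]
tool_rot: [0.472, 0.529, 0.471, -0.525]
contact_force: [0.3, -0.5, -0.6]
gripper_width: 0.0006
```

Run:
```python
from h import *
import json;q=json.load(open("g.json"))["q"]
q=[q[0]+.0006,q[1]+.0057,q[2]];json.dump(dict(q=q),open("g2.json","w"))
p,a,st=tool();c,s=np.cos(q[2]),np.sin(q[2]);d=p[:2]-q[:2];print(p,"chest",[c*d[0]+s*d[1],-s*d[0]+c*d[1]],st["gripper_width"])
w=manip.read_camera("wrist");S=manip.read_camera("side")
print("pred head w",proj(w,place(q,[[-.0855,.112,.072],[-.0855,.102,.072]])).round(1).tolist(),"side",proj(S,place(q,[-.0855,.112,.062])).round(1))
for p_ in(w,S):print([(l,r["score"],np.round(r["box"]).tolist()) for l in("hasp","pin_head") for r in manip.regions_of(l,p_)])
cv2.imwrite("pics/p1.png",w["frame"][:,:,::-1]);cv2.imwrite("pics/p1s.png",S["frame"][:,:,::-1])
```

```text
[0.48322931 0.23431134 0.09672292] chest [np.float64(-0.08345495956301473), np.float64(0.1434054626379261)] 0.0005837165226751394
pred head w [[389.0, 290.9], [410.2, 290.9]] side [[297.8 353.8]]
[]
[]
```

Emit:
play_rows(increments=[[1, -0.65, 0.07, 0, 0], [1, 0, 0, -2.5, 0], [1, 0, 0, -2, 0], [1, 0, 0, 0, 0], [1, 0, 0, 0, 0]])

```text
clock: 24.05
position: [0.4717, 0.234, 0.0512]
tool_rot: [-0.471, -0.527, -0.472, 0.527]
contact_force: [-0.3, -0.5, 1.0]
gripper_width: 0.0003
```

Emit:
play_rows(increments=[[1, -0.11, -1, 0, 0], [1, -0.06, -0.5, 0, 0], [1, -0.05, -0.5, 0, 0], [1, -0.05, -0.5, 0, 0]])

```text
clock: 24.45
position: [0.4701, 0.2087, 0.0516]
tool_rot: [0.471, 0.528, 0.471, -0.527]
contact_force: [-0.7, 1.4, 1.0]
gripper_width: 0.0005
```

Emit:
play_rows(increments=[[1, -0.05, -0.5, 0, 0], [1, -0.06, -0.5, 0, 0], [1, -0.05, -0.5, 0, 0]])

```text
clock: 24.75
position: [0.4683, 0.1938, 0.0513]
tool_rot: [0.471, 0.527, 0.471, -0.527]
contact_force: [0.5, 1.6, 1.6]
gripper_width: 0.0005
```

Emit:
play_rows(increments=[[1, -0.05, -0.5, 0, 0], [1, -0.06, -0.5, 0, 0], [1, -0.05, -0.5, 0, 0]])

```text
clock: 25.05
position: [0.4665, 0.1787, 0.0511]
tool_rot: [0.471, 0.527, 0.471, -0.527]
contact_force: [0.1, 1.9, 1.4]
gripper_width: 0.0007
```

Emit:
play_rows(increments=[[1, -0.03, -0.3, 0, 0], [1, -0.03, -0.3, 0, 0], [1, 0, 0, 0, 0]])

```text
clock: 25.35
position: [0.4657, 0.1726, 0.051]
tool_rot: [-0.471, -0.527, -0.471, 0.527]
contact_force: [0.4, -0.2, 0.5]
gripper_width: 0.0002
```

Emit:
play_rows(increments=[[1, -0.03, -0.3, 0, 0], [1, -0.03, -0.3, 0, 0], [1, 0, 0, 0, 0]])

```text
clock: 25.65
position: [0.4652, 0.1667, 0.051]
tool_rot: [-0.471, -0.527, -0.471, 0.527]
contact_force: [-0.6, -0.3, -0.2]
gripper_width: 0.0003
```

Emit:
play_rows(increments=[[1, -0.02, -0.2, 0, 0], [1, 0, 0, 0, 0]])

```text
clock: 25.85
position: [0.4651, 0.1649, 0.0511]
tool_rot: [-0.471, -0.527, -0.471, 0.527]
contact_force: [-0.6, 0.2, 0.1]
gripper_width: 0.0007
```

Emit:
play_rows(increments=[[1, -0.02, -0.2, 0, 0], [1, 0, 0, 0, 0]])

```text
clock: 26.05
position: [0.4649, 0.1629, 0.0511]
tool_rot: [-0.471, -0.527, -0.471, 0.527]
contact_force: [0.2, 0.2, -0.9]
gripper_width: 0.0003
```

Emit:
play_rows(increments=[[1, -0.02, -0.2, 0, 0], [1, -0.02, -0.2, 0, 0], [1, 0, 0, 0, 0]])

```text
clock: 26.35
position: [0.4649, 0.1615, 0.0513]
tool_rot: [0.47, 0.529, 0.472, -0.526]
contact_force: [-1.1, 14.5, -1.7]
gripper_width: 0.0007
```

Emit:
play_rows(increments=[[1, -0.02, -0.2, 0, 0], [1, 0, 0, 0, 0]])

```text
clock: 26.55
position: [0.465, 0.1614, 0.0514]
tool_rot: [0.469, 0.53, 0.472, -0.526]
contact_force: [-2.4, 24.2, -2.3]
gripper_width: 0.0001
```

Emit:
play_rows(increments=[[1, -0.02, -0.2, 0, 0], [1, 0, 0, 0, 0]])

```text
clock: 26.75
position: [0.4651, 0.1613, 0.0515]
tool_rot: [0.468, 0.531, 0.472, -0.525]
contact_force: [-1.8, 34.0, -3.2]
gripper_width: 0.0002
```

Rigid stop with the head face at about y=0.061, so the pin is home. Now I back off and take the final look.

Emit:
play_rows(increments=[[1, 0.1, 1, 0, 0], [1, 0.3, 3, 0, 0], [1, -1, 0, 4, 0], [1, -4, -1, 4, 0], [1, -4, -4, 3, 0]])

```text
clock: 27.25
position: [0.393, 0.1562, 0.1511]
tool_rot: [0.473, 0.527, 0.472, -0.525]
contact_force: [-0.4, -1.9, 1.0]
gripper_width: 0.0004
```

Emit:
play_rows(increments=[[1, 0, -4, 0, 0], [1, 0, -2, 0, 0], [1, 0, 0, 0, 0], [1, 0, 0, 0, 0]])

```text
clock: 27.65
position: [0.3923, 0.095, 0.1495]
tool_rot: [0.471, 0.528, 0.471, -0.527]
contact_force: [-0.7, 0.5, 0.7]
gripper_width: 0.0006
```

Run:
```python
from h import *
import json;q=json.load(open("g2.json"))["q"]
print(tool()[0])
w=manip.read_camera("wrist");S=manip.read_camera("side")
print("head face home/out w",proj(w,place(q,[[-.0855,.06,.062],[-.0855,.112,.062]])).round(1).tolist())
for p in(w,S):print([(l,r["score"],np.round(r["box"]).tolist()) for l in("hasp","pin_head") for r in manip.regions_of(l,p)])
m=proj(w,place(q,[-.09,.02,.062]))[0].astype(int);print(m)
v=w["frame"][max(0,m[1]-60):m[1]+60,m[0]-100:m[0]+100]
b=cv2.resize(cv2.convertScaleAbs(v,alpha=1.5),None,fx=2.2,fy=2.2,interpolation=cv2.INTER_CUBIC)
s=S["frame"][130:430,170:420];c=np.zeros((600,800,3),np.uint8)
s=cv2.resize(s,(350,420));c[:b.shape[0],:b.shape[1]]=b[:600,:440];c[:420,445:795]=s
o=cv2.imread("pics/h5full.png")[40:160,220:420,::-1];o=cv2.resize(cv2.convertScaleAbs(o,alpha=1.5),None,fx=2.2,fy=2.2,interpolation=cv2.INTER_CUBIC);c[300:300+o.shape[0],:440]=o
cv2.imwrite("pics/f.png",c[:,:,::-1])
```

```text
[0.39230734 0.09495746 0.14949268]
head face home/out w [[207.2, 125.9], [115.6, 126.4]]
[('hasp', 0.81, [276.0, 98.0, 341.0, 117.0]), ('pin_head', 0.94, [201.0, 102.0, 354.0, 143.0]), ('pin_head', 0.17, [276.0, 90.0, 344.0, 116.0])]
[('hasp', 0.57, [312.0, 290.0, 324.0, 314.0]), ('pin_head', 0.65, [304.0, 307.0, 322.0, 335.0])]
[277 133]
```

View pics/f.png

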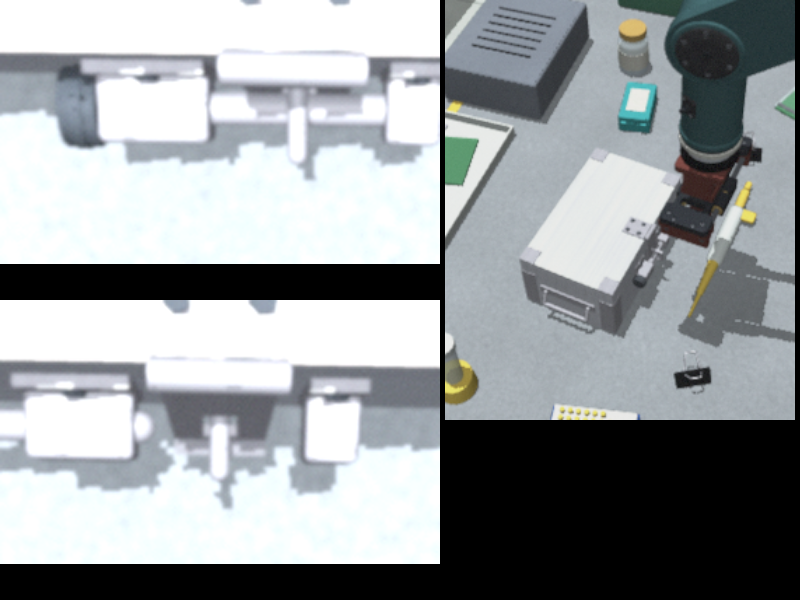

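The final picture shows the pin head flush on its guide (80,105), the shaft through the staple (297,110) into the keeper, the hasp flat behind it and the lid shut. In the lower-left crop, taken before the second push, the hasp end still stood proud. Handing in.

```bash
python3 -c "
from station import manip
print(manip.close_job())"
```

```text
the job is handed in; nothing more can be done
None
```

The chest is packed and locked, and I handed the job in at about 28 s of the 72 s allowed. No verdict was reported.

What I did, in order:
- **Slide box:** I set the white slide box flat on the bare floor beside the cold pack. The contact force on touchdown was about 7 N.
- **Lid:** I closed it until it stopped rigidly at 110 mm.
- **Hasp:** I swung it down over the staple.
- **Pin:** I pushed it in to a hard stop at 34 N, with the head face at about y = 61 mm against 60 mm for home.

Last checks:
- The final wrist picture shows the pin head flush on the guide, the shaft through the loop into the keeper, and the hasp flat behind the pin.
- The side picture shows the lid shut, and the bystanders in its view look undisturbed.
- The gripper was clear of everything.

Two things went wrong along the way:
- **First hasp push:** It left the hasp about 0.15 rad short of home, probably because the finger stopped on the hinge knuckle. I pushed again lower down, with the fingers on either side of the staple, and that brought it home.
- **Chest position:** My first measurement of the chest from the fixed cameras was about 5.5 mm off in y compared with the wrist view. I used the wrist view for the second hasp push and the pin. The slide box therefore sits about 4 to 5 mm off the middle of the bare floor, still well clear of the walls and the cold pack.

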